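# Put the round doming punches away in their holders

## Task

Put the three round, dome-topped punches away: stand each one upright, dome up, in the pocket of the wooden holder of its own size (large in large, medium in medium, small in small), in any order and without knocking or laying any of them over. Leave the two square punches and the oil bottle standing where they are.

Things in the scene. Friction and masses are not known exactly. Their poses are not given: they have to be found in the camera images.
- dome_large_center (a point): large round doming punch: plain steel round bar standing upright, 40 mm in diameter and 84 mm tall, flat foot down and domed working face up (the dome is the top 16 mm). Loose, about 0.74 kg (may vary by a fifth). The point is on its axis half-way up, 42 mm above its foot; z points up the axis.
- dome_medium_center (a point): medium round doming punch: plain steel round bar standing upright, 30 mm in diameter and 77 mm tall, flat foot down and domed working face up (the dome is the top 12 mm). Loose, about 0.39 kg (may vary by a fifth). The point is on its axis half-way up, 38.5 mm above its foot; z points up the axis.
- dome_small_center (a point): small round doming punch: plain steel round bar standing upright, 22 mm in diameter and 70 mm tall, flat foot down and domed working face up (the dome is the top 9 mm). Loose, about 0.19 kg (may vary by a fifth). The point is on its axis half-way up, 35 mm above its foot; z points up the axis.
- holder_large_pocket (a point): large holder: fixed pale wooden square block 92 x 92 mm and 12 mm high with one round flat-bottomed pocket, 58 mm in diameter and 8 mm deep, lined grey; it belongs to the large round punch (40 mm). The point is the centre of the pocket's floor, 4 mm above the bench; x and y run along the block's sides, z up.
- holder_medium_pocket (a point): medium holder: fixed pale wooden square block 80 x 80 mm and 12 mm high with one round flat-bottomed pocket, 48 mm in diameter and 8 mm deep, lined grey; it belongs to the medium round punch (30 mm). The point is the centre of the pocket's floor, 4 mm above the bench; x and y run along the block's sides, z up.
- holder_small_pocket (a point): small holder: fixed pale wooden square block 68 x 68 mm and 12 mm high with one round flat-bottomed pocket, 40 mm in diameter and 8 mm deep, lined grey; it belongs to the small round punch (22 mm). The point is the centre of the pocket's floor, 4 mm above the bench; x and y run along the block's sides, z up.
- square_thick_center (a point): thick square punch, to be left alone: plain steel square bar 34 x 34 mm, 80 mm tall with a slightly smaller flat face on top, standing upright and loose. The point is on its axis half-way up, 40 mm above its foot; x and y are square to its sides.
- square_thin_center (a point): thin square punch, to be left alone: plain steel square bar 24 x 24 mm, 70 mm tall with a slightly smaller flat face on top, standing upright and loose. The point is on its axis half-way up, 35 mm above its foot; x and y are square to its sides.
- oil_bottle_center (a point): white plastic oil bottle with a red cap, 48 mm in diameter, 100 mm tall, standing loose on the bench beyond the work: a bystander. The point is half-way up on its axis.
Mind the look-alikes: they are no part of the job. Leave any purple or red look-alike of the part that bears holder_medium_pocket alone. Leave any black look-alike of the part that bears square_thick_center alone.

How it is judged:
By the outcome, as a careful person would: the job done as asked, in the order asked, and still so for the second after the job is handed in, with the robot touching nothing.
It also fails if it takes over 96 s, if anything falls off the work surface, if the arm or the gripper's body presses on something with over 40 N, if the wrist force passes 120 N, or if a joint passes its speed limit or range.

## Robot

A 7-joint arm with a two-finger parallel gripper is mounted at the origin on the work surface. World frame = base frame: x ahead of the robot, y to its left, z up, the work surface at z = 0. Lengths are in m, angles in rad, forces in N, time in s.
With the tool pointing down it reaches from about 0.4 to 0.85 m from the base axis. Payload 10.4 kg.
Tool frame: the origin (TCP) lies at the very end of the fingers, on their centre line; the grasp point (between the pads) lies 19 mm behind it (manip.grip_point_offset is the distance from the TCP to the grasp point, in m); z points along the fingers, y is the line along which they close (so a half turn about z gives the same grasp; the last joint's range is limited). The gripper opens to 85 mm and grips with 20 to 120 N. Pads are 22 mm wide; open, the fingers measure 114 mm over their backs; the gripper's body (76 mm by 85 mm) begins 54 mm behind the grasp point. The pads swing forward as they close: fully open they stand 13 mm farther back than shut.
Start: joints at [1.116, 0.332, -0.065, 1.46, 0.022, 1.35, -0.088], TCP at [0.262, -0.568, 0.231] pointing down, gripper open.
Joint ranges: [-2.6, 2.6], [-0.5, 2.12], [-1.47, 1.34], [0.16, 2.42], [-1.27, 4.41], [0.06, 2.06], [-2.6, 2.6]. Speed limits (rad/s): [2.22, 2.22, 2.79, 2.79, 3.14, 3.14, 3.14].

## Interface

Orientations are given as a unit quaternion [x, y, z, w].
In Python, from workcell import manip gives the robot as it stands. The module is installed in compiled form; this text tells all that it offers.
- The arm moves only by the shell command python3 -m inch 'ROWS' [OPENING] [FORCE]. ROWS is JSON, a list of rows, each a list of 2 entries, a list of its own where there are three numbers: the shift along the tool's x, y, z each as a share of 0.08 m, from -1 to 1, then the turn, a rotation vector about the tool's x, y, z each as a share of 45 degrees, from -1 to 1. A call has exactly 10 rows; each row is the pose to reach, as a shift and turn from the pose commanded when the call began, along the tool's axes at that moment; what a row does not reach only later rows make up. A row lasts 1/10 s, in which the tool goes at most 50 mm and 8.59 degrees, less where a joint would pass 70% of its speed; a pose out of reach is approached as far as the arm can. A call with a number of a shift or a turn outside -1 to 1 is refused whole. A call with a gripper value outside its range is refused whole. OPENING is the opening, from 0 (shut) to 1 (fully open), set as the call begins (- or left out, the last holds). The fingers move at their own pace and stop on an object; FORCE is the grip in N (left out, the last holds). Time passes only in rows, so rows that repeat a pose let the fingers close, or fill a call up. It gives the time, the measured TCP pose, the force, the opening and the grip force at its end, in the units of the state.
- manip.get_obs(): the state, without advancing time (a new reading comes with each control period).
- manip.camera(name): name is "side" or "top" or "wrist"; returns the picture (384x512x3 uint8, red, green, blue); there is no depth.
- manip.camera_params(name): a dict with "fov_y" (degrees; the focal length in pixels is half the picture's height over the tangent of half this angle, whatever the lens; pixels are square), "cx", "cy" (the principal point, pixels), "camera_from_world" (4x4, takes a point from world to camera coordinates); the wrist camera has in their place "T_tool_cam" (4x4, takes a point from camera to tool coordinates, whose origin is the TCP and whose axes are the flange's). Camera axes: x right, y up, looking along -z (the intrinsics and any distortion apply to the point x, -y, -z); pixel columns grow to the right and rows downward; lengths in m; the calibration is good to about 2 mm. A picture is of the moment at which its call begins: read the wrist's pose just before it. camera_params takes no time and is no camera call.
- manip.hand_in(): hands the job in; it is judged then, once.
The state is a dict: "clock": time; "joint_pos": joint angles; "joint_velocities": joint speeds; "tau": joint torques, N m; "position": TCP position; "ee_rot": TCP orientation; "ft_force": force on the tool from outside, world axes, zero at the start; "torque": the same for the moment, N m; "grip_width": opening from 0.0 (shut) to 1.0 (fully open); "grasp_force": force on a finger pad.
Only numpy, scipy, OpenCV 4.12 (cv2) and the standard library are available. Lean on these libraries where they do the work, as an engineer would, in place of code of your own. Each camera call takes 0.05 s, during which the arm holds its last target. There are 200 camera calls.

## Working session

There is one attempt and no reset: what is moved stays moved. The work goes in short steps, Python scripts to look and compute and a shell command to move; the robot and the scene stay as the last step left them, time stands still between calls to the robot, and variables do not carry over. Pictures are saved under pics/ and viewed, at most 14 in all, crops included, and the job is handed in when it is done.

```bash
mkdir -p pics; python3 - <<'E'
from workcell import manip
import cv2,numpy as np
np.set_printoptions(precision=4,suppress=True)
o=manip.get_obs();print({k:np.round(v,4) for k,v in o.items()})
for n in("top","side","wrist"):
    cv2.imwrite(f"pics/{n}0.png",manip.camera(n)[:,:,::-1]);print(n,manip.camera_params(n))
E
```

```text
{'clock': np.float64(0.0), 'joint_pos': array([ 1.1164,  0.3329, -0.0647,  1.4609,  0.0216,  1.3499, -0.0885]), 'joint_velocities': array([-0.0015, -0.0001,  0.0015,  0.0007, -0.0016,  0.0009, -0.0001]), 'tau': array([ -0.0002, -62.5446,   0.0487, -39.16  ,   0.0161,   0.01  ,
         0.    ]), 'position': array([ 0.2614, -0.5673,  0.2305]), 'ee_rot': array([ 0.9768,  0.2143, -0.0002, -0.0007]), 'ft_force': array([-0.1242,  0.1277,  0.144 ]), 'torque': array([ 0.0218, -0.0323,  0.0273]), 'grasp_force': np.float64(0.0), 'grip_width': np.float64(1.001)}
top {'fov_y': 48.189209437116446, 'cx': 251.97911458597926, 'cy': 200.1966745735963, 'camera_from_world': array([[ 0.0168, -0.9999,  0.0001, -0.0376],
       [ 0.9984,  0.0168,  0.0542, -0.4897],
       [-0.0542, -0.0008,  0.9985, -1.1191],
       [ 0.    ,  0.    ,  0.    ,  1.    ]])}
side {'fov_y': 52.78445108674765, 'cx': 253.67329607502654, 'cy': 188.528079965897, 'camera_from_world': array([[-0.7684, -0.6399, -0.0101,  0.3267],
       [ 0.4117, -0.5064,  0.7577, -0.254 ],
       [-0.4899,  0.5781,  0.6525, -0.7165],
       [ 0.    ,  0.    ,  0.    ,  1.    ]])}
wrist {'fov_y': 62.354368119459096, 'cx': 249.2425421842113, 'cy': 189.2427564342533, 'T_tool_cam': array([[-0.0006,  0.9541,  0.2995,  0.0759],
       [ 1.    ,  0.0007, -0.0001, -0.    ],
       [-0.0003,  0.2995, -0.9541, -0.1422],
       [ 0.    ,  0.    ,  0.    ,  1.    ]])}
```

View pics/top0.png

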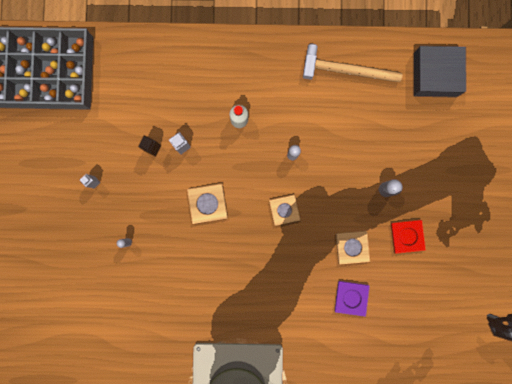

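View pics/side0.png

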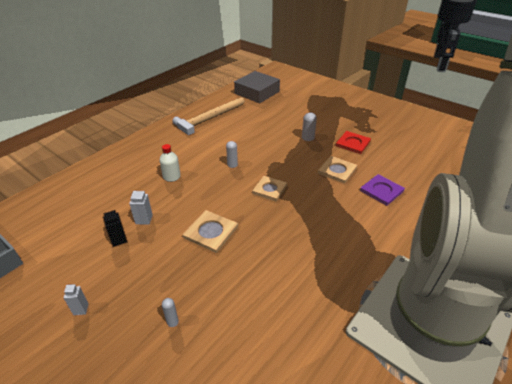

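Top view: round punches at (394,187), (294,152) and (124,243). Pale holders at (207,204), (285,210) and (353,248). The purple (352,298) and red (408,237) holders and the black block (150,145) are look-alikes and stay put. I'll confirm sizes in one enlarged crop.

```bash
cat > h.py <<'E'
from workcell import manip
import cv2,numpy as np
from scipy.spatial.transform import Rotation as R
np.set_printoptions(precision=4,suppress=True)
def cam(n,obs=None):
    p=manip.camera_params(n);f=192/np.tan(np.radians(p['fov_y']/2))
    if n=='wrist':
        T=np.eye(4);T[:3,:3]=R.from_quat(obs['ee_rot']).as_matrix();T[:3,3]=obs['position'];W=T@p['T_tool_cam']
    else: W=np.linalg.inv(p['camera_from_world'])
    return f,p['cx'],p['cy'],W
def ray(n,u,v,z,obs=None):
    f,cx,cy,W=cam(n,obs);d=W[:3,:3]@np.array([(u-cx)/f,-(v-cy)/f,-1]);c=W[:3,3]
    return c+d*(z-c[2])/d[2]
def proj(n,P,obs=None):
    f,cx,cy,W=cam(n,obs);q=np.linalg.inv(W)@np.append(P,1);return np.array([cx+f*q[0]/-q[2],cy-f*q[1]/-q[2]])
E
python3 - <<'E'
from h import *
im=cv2.imread('pics/top0.png');cv2.imwrite('pics/topc.png',cv2.resize(im[100:290,70:440],None,fx=2.16,fy=2.16,interpolation=2))
for nm,u,v,z in[('A',394,187,.08),('B',294,152,.072),('C',124,243,.065),('HL',207,204,.004),('HS',285,210,.004),('HM',353,248,.004)]: print(nm,ray('top',u,v,z), proj('side',ray('top',u,v,z)))
E
```

```text
A [ 0.5254 -0.3819  0.08  ] [310.0778 115.2577]
B [ 0.6102 -0.1331  0.072 ] [232.2889 144.4032]
C [0.3748 0.2891 0.065 ] [171.3673 298.8034]
HL [0.4786 0.09   0.004 ] [211.0767 231.4611]
HS [ 0.4661 -0.1175  0.004 ] [270.3971 188.3469]
HM [ 0.3687 -0.2984  0.004 ] [338.6476 169.6715]
```

View pics/topc.png

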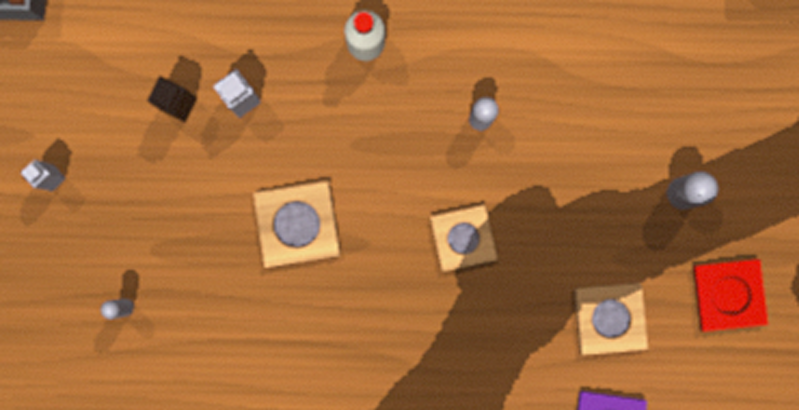

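Crop: the large punch's dome is at about (703,187) in the crop, medium at (485,111), small at (110,310). Pale holders are large (297,224), small (463,238) and medium (611,318). Block widths of about 80, 60 and 69 px and pocket sizes agree with the descriptions; the red and purple ones are excluded by colour. The side view is consistent, so I'll move towards the large punch and square the tool to the world axes.

```bash
python3 -m inch '[[[0.1,0,0.03],[0,0,0.05]],[[0.2,0,0.06],[0,0,0.11]],[[0.3,0,0.1],[0,0,0.16]],[[0.4,0,0.13],[0,0,0.22]],[[0.5,0,0.16],[0,0,0.27]],[[0.6,0,0.2],[0,0,0.33]],[[0.7,0,0.23],[0,0,0.38]],[[0.8,0,0.26],[0,0,0.44]],[[0.9,0,0.3],[0,0,0.5]],[[1,0,0.35],[0,0,0.55]]]' 1
python3 -m inch '[[[0.1,-0.1,0],[0,0,0]],[[0.2,-0.2,0],[0,0,0]],[[0.3,-0.3,0],[0,0,0]],[[0.4,-0.4,0],[0,0,0]],[[0.5,-0.5,0],[0,0,0]],[[0.6,-0.6,0],[0,0,0]],[[0.7,-0.7,0],[0,0,0]],[[0.8,-0.8,0],[0,0,0]],[[0.9,-0.9,0],[0,0,0]],[[1,-0.95,0],[0,0,0]]]'
python3 -m inch '[[[0.1,-0.1,0],[0,0,0]],[[0.2,-0.2,0],[0,0,0]],[[0.3,-0.3,0],[0,0,0]],[[0.4,-0.4,0],[0,0,0]],[[0.5,-0.5,0],[0,0,0]],[[0.6,-0.6,0],[0,0,0]],[[0.7,-0.7,0],[0,0,0]],[[0.8,-0.8,0],[0,0,0]],[[0.9,-0.9,0],[0,0,0]],[[1,-0.95,0],[0,0,0]]]'
python3 - <<'E'
from h import *
import pickle
o=manip.get_obs();im=manip.camera('wrist')[:,:,::-1];cv2.imwrite('pics/w1.png',im);pickle.dump(o,open('o1.pkl','wb'))
print(proj('wrist',[.5254,-.3819,.08],o))
E
```

```text
clock: 1.15
position: [0.3345, -0.5339, 0.203]
ee_rot: [1.0, -0.001, -0.0, -0.0]
ft_force: [0.1, -0.4, -0.1]
grip_width: 0.999
grasp_force: 0.0
clock: 2.15
position: [0.4151, -0.4572, 0.2034]
ee_rot: [1.0, 0.0, 0.0, -0.0]
ft_force: [0.7, 0.6, -0.1]
grip_width: 1.005
grasp_force: 0.0
clock: 3.15
position: [0.4952, -0.3811, 0.2034]
ee_rot: [1.0, 0.0, 0.0, -0.0]
ft_force: [-0.2, 0.8, -0.6]
grip_width: 0.997
grasp_force: 0.0
[249.7985 146.6646]
```

View pics/w1.png

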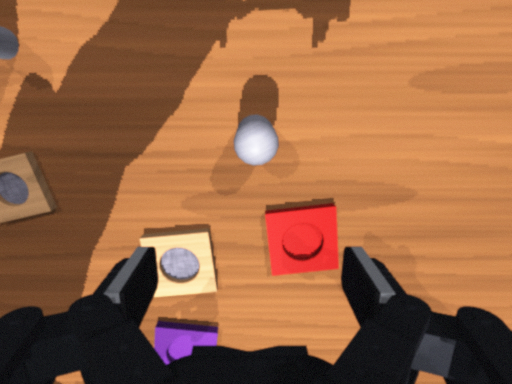

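The wrist view shows the large dome's disc centred at about (257,140), radius about 21.5 px. The pale medium holder's pocket is at (180,264), with red and purple look-alikes next to it.

```bash
python3 - <<'E'
from h import *
import pickle
o=pickle.load(open('o1.pkl','rb'))
for u,v,z in[(257,140,.0635),(257,140,.07),(180,264,.004)]: print(ray('wrist',u,v,z,o))
print(ray('top',395.3,187,.0635),ray('top',353,247.3,.004))
E
```

```text
[ 0.5285 -0.3883  0.0635]
[ 0.5295 -0.3882  0.07  ]
[ 0.3685 -0.2971  0.004 ]
[ 0.527  -0.3906  0.0635] [ 0.3706 -0.2984  0.004 ]
```

```bash
python3 -m inch '[[[0.1,0.03,0],[0,0,0]],[[0.2,0.06,0],[0,0,0]],[[0.3,0.09,0.1],[0,0,0]],[[0.42,0.1,0.2],[0,0,0]],[[0.42,0.1,0.35],[0,0,0]],[[0.42,0.1,0.5],[0,0,0]],[[0.42,0.1,0.65],[0,0,0]],[[0.42,0.1,0.8],[0,0,0]],[[0.42,0.1,0.9],[0,0,0]],[[0.42,0.1,1],[0,0,0]]]'
python3 -m inch '[[[0,0,0.15],[0,0,0]],[[0,0,0.3],[0,0,0]],[[0,0,0.45],[0,0,0]],[[0,0,0.6],[0,0,0]],[[0,0,0.7],[0,0,0]],[[0,0,0.8],[0,0,0]],[[0,0,0.9],[0,0,0]],[[0,0,0.95],[0,0,0]],[[0,0,1],[0,0,0]],[[0,0,1],[0,0,0]]]'
python3 - <<'E'
from h import *
im=manip.camera('side')[:,:,::-1];a=cv2.resize(im[60:190,230:390],None,fx=2.4,fy=2.4);b=manip.camera('wrist')[:,:,::-1]
b=cv2.resize(b,(416,312));cv2.imwrite('pics/c2.png',np.hstack([a,b[:312]]))
E
```

```text
clock: 4.2
position: [0.5277, -0.3903, 0.1227]
ee_rot: [1.0, -0.0, -0.0, 0.0]
ft_force: [0.7, 0.2, -0.9]
grip_width: 1.005
grasp_force: 0.0
clock: 5.2
position: [0.5278, -0.3901, 0.043]
ee_rot: [1.0, -0.0, -0.0, -0.0]
ft_force: [-0.5, -0.2, -0.5]
grip_width: 1.003
grasp_force: 0.0
```

View pics/c2.png

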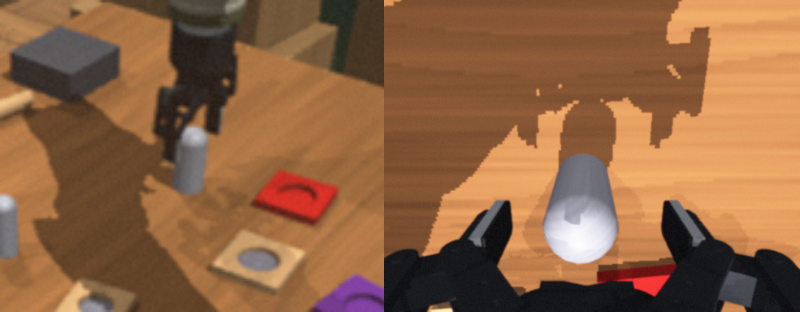

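The punch stands centred between the pads. Next: down 12 mm, grip, lift.

```bash
python3 -m inch '[[[0,0,0.08],[0,0,0]],[[0,0,0.15],[0,0,0]],[[0,0,0.15],[0,0,0]],[[0,0,0.15],[0,0,0]],[[0,0,0.15],[0,0,0]],[[0,0,0.15],[0,0,0]],[[0,0,0.15],[0,0,0]],[[0,0,0.15],[0,0,0]],[[0,0,0.15],[0,0,0]],[[0,0,0.15],[0,0,0]]]' 0 60

```

```text
clock: 6.3
position: [0.5277, -0.3903, 0.0312]
ee_rot: [1.0, -0.0, -0.0, 0.0]
ft_force: [-0.2, -0.4, -7.9]
grip_width: 0.455
grasp_force: 60.8
```

```bash
python3 -m inch '[[[0,0,-0.05],[0,0,0]],[[0,0,-0.15],[0,0,0]],[[0,0,-0.27],[0,0,0]],[[0,0,-0.39],[0,0,0]],[[0,0,-0.51],[0,0,0]],[[0,0,-0.63],[0,0,0]],[[0,0,-0.75],[0,0,0]],[[0,0,-0.87],[0,0,0]],[[0,0,-0.95],[0,0,0]],[[0,0,-1],[0,0,0]]]'
python3 -m inch '[[[-0.03,-0.05,0],[0,0,0]],[[-0.1,-0.12,0],[0,0,0]],[[-0.17,-0.23,0],[0,0,0]],[[-0.24,-0.34,0],[0,0,0]],[[-0.31,-0.45,0],[0,0,0]],[[-0.38,-0.56,0],[0,0,0]],[[-0.45,-0.67,0],[0,0,0]],[[-0.5,-0.78,0],[0,0,0]],[[-0.55,-0.89,0],[0,0,0]],[[-0.6,-1,0],[0,0,0]]]'
for i in 1 2 3 ; do python3 -m inch '[[[0,-0.1,0],[0,0,0]],[[0,-0.2,0],[0,0,0]],[[0,-0.3,0],[0,0,0]],[[0,-0.4,0],[0,0,0]],[[0,-0.5,0],[0,0,0]],[[0,-0.6,0],[0,0,0]],[[0,-0.7,0],[0,0,0]],[[0,-0.8,0],[0,0,0]],[[0,-0.9,0],[0,0,0]],[[0,-1,0],[0,0,0]]]'; done
python3 - <<'E'
from h import *
import pickle
o=manip.get_obs();im=manip.camera('wrist')[:,:,::-1];cv2.imwrite('pics/w3.png',im);pickle.dump(o,open('o3.pkl','wb'))
E
```

```text
clock: 7.3
position: [0.5281, -0.3903, 0.1122]
ee_rot: [1.0, -0.0, 0.0, 0.0]
ft_force: [-0.4, 0.2, -6.4]
grip_width: 0.449
grasp_force: 60.9
clock: 8.3
position: [0.4797, -0.3094, 0.1114]
ee_rot: [1.0, -0.0, 0.0, 0.0]
ft_force: [-0.0, 0.1, -6.2]
grip_width: 0.454
grasp_force: 61.0
clock: 9.3
position: [0.4799, -0.2295, 0.1114]
ee_rot: [1.0, -0.0, 0.0, 0.0]
ft_force: [-0.0, -0.8, -6.7]
grip_width: 0.454
grasp_force: 61.0
clock: 10.3
position: [0.4799, -0.1495, 0.1113]
ee_rot: [1.0, -0.0, 0.0, 0.0]
ft_force: [0.5, -0.1, -7.3]
grip_width: 0.454
grasp_force: 61.0
clock: 11.3
position: [0.4799, -0.0695, 0.1113]
ee_rot: [1.0, -0.0, 0.0, 0.0]
ft_force: [-0.0, -0.2, -6.2]
grip_width: 0.451
grasp_force: 61.0
```

View pics/w3.png

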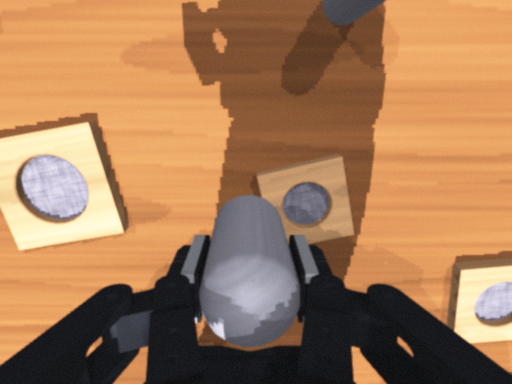

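Wrist view: the large punch is held upright. The large pocket is at about (53,187), the small pocket at (306,204).

```bash
python3 - <<'E'
from h import *
import pickle
o=pickle.load(open('o3.pkl','rb'))
for u,v,z in[(53,187,.012),(53,187,.004),(306,204,.012),(306,204,.004)]: print(ray('wrist',u,v,z,o))
# robust: grey pocket segmentation in both
for n,f in(('wrist','w3'),('top','top0')):
    im=cv2.imread(f'pics/{f}.png');hsv=cv2.cvtColor(im,cv2.COLOR_BGR2HSV);m=((hsv[...,1]<75)&(hsv[...,2]>90)).astype('u1')
    k,l,s,c=cv2.connectedComponentsWithStats(m)
    for i in range(1,k):
        if (n=='wrist' and 1500<s[i,4]<9000) or (n=='top' and 150<s[i,4]<700): print(n,c[i],s[i],ray(n,*c[i],.006,o))
E
```

```text
[0.4821 0.0863 0.012 ]
[0.4797 0.0915 0.004 ]
[ 0.4675 -0.1158  0.012 ]
[ 0.4646 -0.1173  0.004 ]
wrist [305.0879 203.5719] [ 282  182   47   43 1502] [ 0.4657 -0.1162  0.006 ]
wrist [485.0243 302.7971] [ 457  267   55   75 3376] [ 0.3684 -0.287   0.006 ]
top [309.963   61.3077] [303  44  14  35 351] [ 0.869  -0.1797  0.006 ]
top [238.8716 117.8599] [230 106  18  22 257] [0.7112 0.0095 0.006 ]
top [179.1174 142.6932] [169 132  21  22 264] [0.6413 0.168  0.006 ]
top [ 88.3072 181.2353] [ 80 174  20  14 153] [0.5338 0.4069 0.006 ]
top [393.9365 186.4603] [386 179  17  15 189] [ 0.5336 -0.4062  0.006 ]
top [206.9198 203.298 ] [197 193  21  21 349] [0.4804 0.0901 0.006 ]
top [352.4208 246.8333] [344 238  18  18 240] [ 0.3719 -0.2964  0.006 ]
```

```bash
python3 -m inch '[[[0,-0.1,0],[0,0,0]],[[0,-0.2,0],[0,0,0]],[[0,-0.3,0],[0,0,0]],[[0,-0.4,0],[0,0,0]],[[0,-0.5,0],[0,0,0]],[[0,-0.6,0],[0,0,0]],[[0,-0.7,0],[0,0,0]],[[0,-0.8,0],[0,0,0]],[[0,-0.9,0],[0,0,0]],[[0,-1,0],[0,0,0]]]'
python3 -m inch '[[[0,-0.1,0.05],[0,0,0]],[[0,-0.2,0.1],[0,0,0]],[[0,-0.32,0.15],[0,0,0]],[[0,-0.44,0.2],[0,0,0]],[[0,-0.56,0.25],[0,0,0]],[[0,-0.68,0.3],[0,0,0]],[[0,-0.8,0.35],[0,0,0]],[[0,-0.9,0.4],[0,0,0]],[[0,-0.96,0.45],[0,0,0]],[[0,-0.99,0.5],[0,0,0]]]'
python3 - <<'E'
from h import *
a=manip.camera('side')[:,:,::-1][110:280,130:300];b=manip.camera('wrist')[:,:,::-1]
cv2.imwrite('pics/c4.png',np.hstack([cv2.resize(a,(384,384)),cv2.resize(b[:,:],(416,384))]))
E
```

```text
clock: 12.35
position: [0.48, 0.0104, 0.1113]
ee_rot: [1.0, -0.0, 0.0, 0.0]
ft_force: [-0.5, 0.4, -6.9]
grip_width: 0.456
grasp_force: 61.2
clock: 13.35
position: [0.48, 0.0895, 0.071]
ee_rot: [1.0, 0.0, 0.0, -0.0]
ft_force: [0.1, -0.2, -5.8]
grip_width: 0.452
grasp_force: 61.2
```

View pics/c4.png

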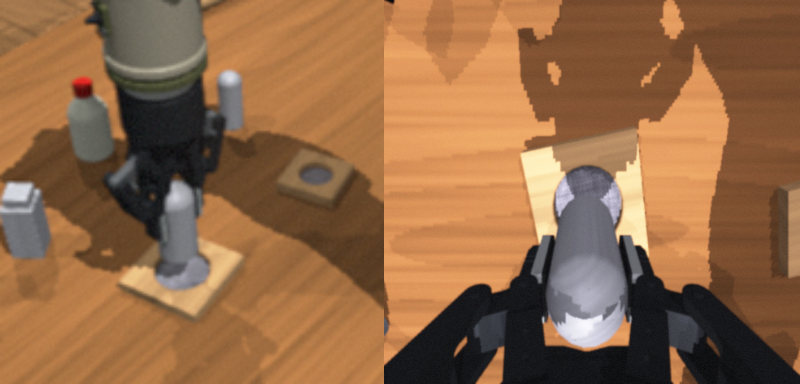

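The foot is right over the pocket in both views. Lower and release.

```bash
python3 -m inch '[[[0,0,0.08],[0,0,0]],[[0,0,0.16],[0,0,0]],[[0,0,0.24],[0,0,0]],[[0,0,0.3],[0,0,0]],[[0,0,0.35],[0,0,0]],[[0,0,0.4],[0,0,0]],[[0,0,0.43],[0,0,0]],[[0,0,0.45],[0,0,0]],[[0,0,0.45],[0,0,0]],[[0,0,0.45],[0,0,0]]]'
python3 -m inch '[[[0,0,0],[0,0,0]],[[0,0,0],[0,0,0]],[[0,0,0],[0,0,0]],[[0,0,0],[0,0,0]],[[0,0,0],[0,0,0]],[[0,0,0],[0,0,0]],[[0,0,0],[0,0,0]],[[0,0,0],[0,0,0]],[[0,0,0],[0,0,0]],[[0,0,0],[0,0,0]]]' 1
python3 -m inch '[[[0,0,-0.1],[0,0,0]],[[0,0,-0.2],[0,0,0]],[[0,0,-0.3],[0,0,0]],[[0,0,-0.4],[0,0,0]],[[0,0,-0.5],[0,0,0]],[[0,0,-0.6],[0,0,0]],[[0,0,-0.7],[0,0,0]],[[0,0,-0.8],[0,0,0]],[[0,0,-0.9],[0,0,0]],[[0,0,-1],[0,0,0]]]'
```

```text
clock: 14.45
position: [0.4801, 0.089, 0.0355]
ee_rot: [1.0, -0.0, 0.0, 0.0]
ft_force: [-0.5, 0.6, -5.6]
grip_width: 0.451
grasp_force: 61.3
clock: 15.45
position: [0.48, 0.089, 0.0353]
ee_rot: [1.0, -0.0, 0.0, 0.0]
ft_force: [-0.2, 0.3, 0.2]
grip_width: 1.0
grasp_force: 0.0
clock: 16.45
position: [0.4799, 0.089, 0.1159]
ee_rot: [1.0, -0.0, -0.0, 0.0]
ft_force: [0.1, 0.8, -0.3]
grip_width: 1.0
grasp_force: 0.0
```

```bash
python3 -m inch '[[[0,-0.1,-0.1],[0,0,0]],[[0,-0.2,-0.2],[0,0,0]],[[-0.1,-0.3,-0.3],[0,0,0]],[[-0.2,-0.4,-0.4],[0,0,0]],[[-0.3,-0.5,-0.5],[0,0,0]],[[-0.4,-0.6,-0.6],[0,0,0]],[[-0.5,-0.7,-0.7],[0,0,0]],[[-0.6,-0.8,-0.8],[0,0,0]],[[-0.65,-0.9,-0.8],[0,0,0]],[[-0.65,-1,-0.8],[0,0,0]]]'
python3 -m inch '[[[-0.07,-0.1,0],[0,0,0]],[[-0.14,-0.2,0],[0,0,0]],[[-0.2,-0.3,0],[0,0,0]],[[-0.26,-0.4,0],[0,0,0]],[[-0.32,-0.5,0],[0,0,0]],[[-0.39,-0.6,0],[0,0,0]],[[-0.45,-0.7,0],[0,0,0]],[[-0.52,-0.8,0],[0,0,0]],[[-0.58,-0.9,0],[0,0,0]],[[-0.65,-1,0],[0,0,0]]]'
python3 - <<'E'
from h import *
import pickle
o=manip.get_obs();b=manip.camera('wrist')[:,:,::-1];pickle.dump(o,open('o5.pkl','wb'))
a=manip.camera('side')[:,:,::-1][150:310,140:300]
cv2.imwrite('pics/c5.png',np.hstack([b,cv2.resize(a,(288,384))]))
print(o['joint_pos'])
E
```

```text
clock: 17.45
position: [0.4276, 0.1696, 0.1794]
ee_rot: [1.0, -0.0, 0.0, 0.0]
ft_force: [0.3, 0.8, -0.6]
grip_width: 1.0
grasp_force: 0.0
clock: 18.45
position: [0.3756, 0.2497, 0.1793]
ee_rot: [1.0, -0.0, 0.0, 0.0]
ft_force: [-0.2, 0.2, 0.4]
grip_width: 0.997
grasp_force: 0.0
[-0.0177  0.023  -0.6685  1.9376  0.0154  1.186  -2.2629]
```

View pics/c5.png

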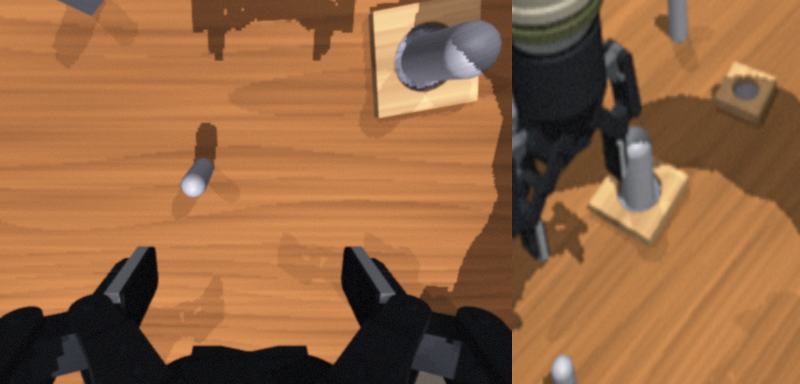

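The large punch stands upright in its pocket. The small dome's disc is centred at about (194,185).

```bash
python3 - <<'E'
from h import *
import pickle
o=pickle.load(open('o5.pkl','rb'))
p=ray('wrist',194,185,.0588,o);print(p,ray('top',122.5,243.3,.0588),proj('side',p))
E
```

```text
[0.373  0.2971 0.0588] [0.3736 0.2947 0.0588] [169.1195 304.3506]
```

```bash
python3 -m inch '[[[-0.03,-0.1,0],[0,0,0]],[[-0.03,-0.2,0],[0,0,0]],[[-0.03,-0.3,0.1],[0,0,0]],[[-0.03,-0.4,0.2],[0,0,0]],[[-0.03,-0.5,0.3],[0,0,0]],[[-0.03,-0.58,0.45],[0,0,0]],[[-0.03,-0.58,0.6],[0,0,0]],[[-0.03,-0.58,0.75],[0,0,0]],[[-0.03,-0.58,0.9],[0,0,0]],[[-0.03,-0.58,1],[0,0,0]]]'
python3 -m inch '[[[0,0,0.1],[0,0,0]],[[0,0,0.2],[0,0,0]],[[0,0,0.3],[0,0,0]],[[0,0,0.4],[0,0,0]],[[0,0,0.5],[0,0,0]],[[0,0,0.6],[0,0,0]],[[0,0,0.7],[0,0,0]],[[0,0,0.8],[0,0,0]],[[0,0,0.9],[0,0,0]],[[0,0,0.95],[0,0,0]]]'
python3 - <<'E'
from h import *
b=manip.camera('wrist')[:,:,::-1];cv2.imwrite('pics/w6.png',b)
E
```

```text
clock: 19.55
position: [0.3733, 0.2948, 0.0979]
ee_rot: [1.0, -0.0, -0.0, 0.0]
ft_force: [0.7, -0.1, 0.2]
grip_width: 0.997
grasp_force: 0.0
clock: 20.55
position: [0.3733, 0.2952, 0.0224]
ee_rot: [1.0, -0.0, -0.0, 0.0]
ft_force: [0.2, 1.6, 0.6]
grip_width: 1.003
grasp_force: 0.0
```

View pics/w6.png

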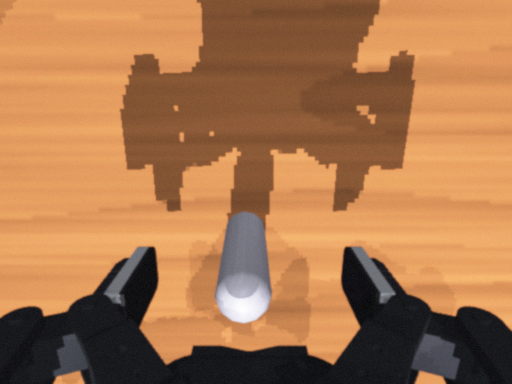

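Punch sits at column 244 and the fingers' centre at about 250, so a 1.5 mm correction, then grip and lift.

```bash
python3 -m inch '[[[0,-0.02,0],[0,0,0]],[[0,-0.02,0],[0,0,0]],[[0,-0.02,0],[0,0,0]],[[0,-0.02,0],[0,0,0]],[[0,-0.02,0],[0,0,0]],[[0,-0.02,0],[0,0,0]],[[0,-0.02,0],[0,0,0]],[[0,-0.02,0],[0,0,0]],[[0,-0.02,0],[0,0,0]],[[0,-0.02,0],[0,0,0]]]' 0 45
python3 -m inch '[[[0,0,-0.05],[0,0,0]],[[0,0,-0.15],[0,0,0]],[[0,0,-0.27],[0,0,0]],[[0,0,-0.39],[0,0,0]],[[0,0,-0.51],[0,0,0]],[[0,0,-0.63],[0,0,0]],[[0,0,-0.75],[0,0,0]],[[0,0,-0.87],[0,0,0]],[[0,0,-0.95],[0,0,0]],[[0,0,-1],[0,0,0]]]'

```

```text
clock: 21.6
position: [0.3738, 0.2971, 0.0236]
ee_rot: [1.0, -0.0, 0.0, 0.0]
ft_force: [-0.5, -1.2, 5.6]
grip_width: 0.245
grasp_force: 43.9
clock: 22.6
position: [0.3738, 0.2971, 0.104]
ee_rot: [1.0, -0.0, 0.0, -0.0]
ft_force: [-0.7, 0.3, -1.8]
grip_width: 0.245
grasp_force: 44.1
```

```bash
python3 -m inch '[[[0,0.1,-0.05],[0,0,0]],[[0,0.2,-0.1],[0,0,0]],[[0,0.3,-0.15],[0,0,0]],[[0,0.4,-0.2],[0,0,0]],[[0,0.5,-0.25],[0,0,0]],[[0,0.6,-0.3],[0,0,0]],[[0,0.7,-0.35],[0,0,0]],[[0,0.8,-0.35],[0,0,0]],[[0,0.9,-0.35],[0,0,0]],[[0,1,-0.35],[0,0,0]]]'
for i in 1 2; do python3 -m inch '[[[0,0.1,0],[0,0,0]],[[0,0.2,0],[0,0,0]],[[0,0.3,0],[0,0,0]],[[0,0.4,0],[0,0,0]],[[0,0.5,0],[0,0,0]],[[0,0.6,0],[0,0,0]],[[0,0.7,0],[0,0,0]],[[0,0.8,0],[0,0,0]],[[0,0.9,0],[0,0,0]],[[0,1,0],[0,0,0]]]'; done
python3 -m inch '[[[0.1,0.1,0],[0,0,0]],[[0.2,0.2,0],[0,0,0]],[[0.3,0.3,0],[0,0,0]],[[0.4,0.4,0],[0,0,0]],[[0.5,0.5,0],[0,0,0]],[[0.6,0.6,0],[0,0,0]],[[0.7,0.7,0],[0,0,0]],[[0.8,0.8,0],[0,0,0]],[[0.9,0.9,0],[0,0,0]],[[1,1,0],[0,0,0]]]'
python3 -m inch '[[[0.03,0.1,0.1],[0,0,0]],[[0.06,0.2,0.2],[0,0,0]],[[0.09,0.3,0.3],[0,0,0]],[[0.12,0.4,0.4],[0,0,0]],[[0.15,0.5,0.5],[0,0,0]],[[0.15,0.6,0.6],[0,0,0]],[[0.15,0.7,0.7],[0,0,0]],[[0.15,0.8,0.7],[0,0,0]],[[0.15,0.9,0.7],[0,0,0]],[[0.15,1,0.7],[0,0,0]]]'

```

```text
clock: 23.6
position: [0.3735, 0.2163, 0.1311]
ee_rot: [1.0, -0.0, -0.0, 0.0]
ft_force: [0.1, -1.2, -0.8]
grip_width: 0.245
grasp_force: 44.1
clock: 24.6
position: [0.3736, 0.1364, 0.1313]
ee_rot: [1.0, -0.0, 0.0, 0.0]
ft_force: [0.8, -0.0, -1.1]
grip_width: 0.244
grasp_force: 44.1
clock: 25.6
position: [0.3736, 0.0564, 0.1313]
ee_rot: [1.0, -0.0, 0.0, 0.0]
ft_force: [-0.3, 0.3, -1.4]
grip_width: 0.248
grasp_force: 44.1
clock: 26.6
position: [0.4542, -0.0237, 0.1313]
ee_rot: [1.0, -0.0, -0.0, 0.0]
ft_force: [0.3, -0.3, -1.8]
grip_width: 0.244
grasp_force: 44.1
clock: 27.6
position: [0.4658, -0.1037, 0.0757]
ee_rot: [1.0, -0.0, 0.0, 0.0]
ft_force: [-0.1, 0.5, -0.7]
grip_width: 0.244
grasp_force: 44.1
```

```bash
python3 -m inch '[[[0,0.05,0],[0,0,0]],[[0,0.1,0],[0,0,0]],[[0,0.16,0.05],[0,0,0]],[[0,0.16,0.1],[0,0,0]],[[0,0.16,0.15],[0,0,0]],[[0,0.16,0.2],[0,0,0]],[[0,0.16,0.25],[0,0,0]],[[0,0.16,0.28],[0,0,0]],[[0,0.16,0.3],[0,0,0]],[[0,0.16,0.3],[0,0,0]]]'
python3 - <<'E'
from h import *
a=manip.camera('side')[:,:,::-1][90:260,180:350];b=manip.camera('wrist')[:,:,::-1]
cv2.imwrite('pics/c7.png',np.hstack([cv2.resize(a,(384,384)),cv2.resize(b,(416,384))]))
E
```

```text
clock: 28.6
position: [0.4655, -0.1157, 0.0511]
ee_rot: [1.0, -0.0, -0.0, -0.0]
ft_force: [-0.1, 0.5, -1.5]
grip_width: 0.244
grasp_force: 44.1
```

View pics/c7.png

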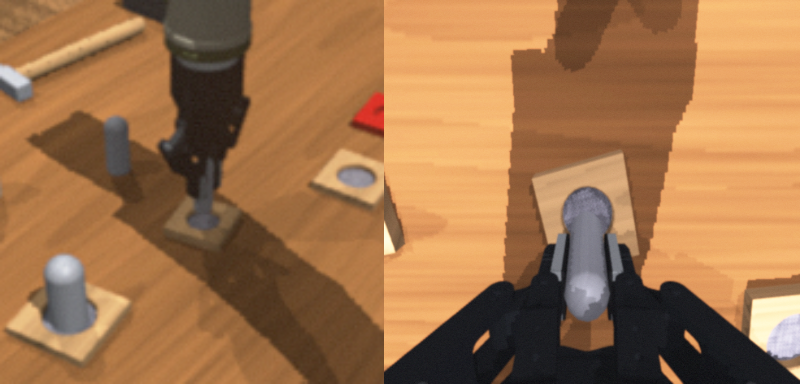

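Aligned over the small pocket. Lower, release, rise, move toward the medium punch.

```bash
python3 -m inch '[[[0,0,0.05],[0,0,0]],[[0,0,0.1],[0,0,0]],[[0,0,0.15],[0,0,0]],[[0,0,0.2],[0,0,0]],[[0,0,0.24],[0,0,0]],[[0,0,0.27],[0,0,0]],[[0,0,0.29],[0,0,0]],[[0,0,0.29],[0,0,0]],[[0,0,0.29],[0,0,0]],[[0,0,0.29],[0,0,0]]]'
python3 -m inch '[[[0,0,0],[0,0,0]],[[0,0,0],[0,0,0]],[[0,0,0],[0,0,0]],[[0,0,0],[0,0,0]],[[0,0,0],[0,0,0]],[[0,0,0],[0,0,0]],[[0,0,0],[0,0,0]],[[0,0,0],[0,0,0]],[[0,0,0],[0,0,0]],[[0,0,0],[0,0,0]]]' 1
python3 -m inch '[[[0,0,-0.1],[0,0,0]],[[0,0,-0.2],[0,0,0]],[[0,0,-0.3],[0,0,0]],[[0,0,-0.4],[0,0,0]],[[0,0,-0.5],[0,0,0]],[[0,0,-0.6],[0,0,0]],[[0,0,-0.7],[0,0,0]],[[0,0,-0.8],[0,0,0]],[[0,0,-0.9],[0,0,0]],[[0,0,-1],[0,0,0]]]'
python3 -m inch '[[[0.05,0.02,-0.1],[0,0,0]],[[0.1,0.04,-0.2],[0,0,0]],[[0.2,0.06,-0.3],[0,0,0]],[[0.3,0.08,-0.4],[0,0,0]],[[0.4,0.1,-0.5],[0,0,0]],[[0.5,0.12,-0.6],[0,0,0]],[[0.6,0.14,-0.7],[0,0,0]],[[0.7,0.16,-0.8],[0,0,0]],[[0.8,0.18,-0.9],[0,0,0]],[[0.9,0.2,-0.9],[0,0,0]]]'
python3 - <<'E'
from h import *
import pickle
o=manip.get_obs();b=manip.camera('wrist')[:,:,::-1];pickle.dump(o,open('o8.pkl','wb'))
a=manip.camera('side')[:,:,::-1][110:270,180:300]
cv2.imwrite('pics/c8.png',np.hstack([b,cv2.resize(a,(288,384))]))
print(ray('top',294.5,151.4,.0616),proj('wrist',ray('top',294.5,151.4,.0616),o))
E
```

```text
clock: 29.7
position: [0.4656, -0.1158, 0.0283]
ee_rot: [1.0, -0.0, 0.0, 0.0]
ft_force: [0.8, 0.1, -1.9]
grip_width: 0.243
grasp_force: 44.1
clock: 30.7
position: [0.4655, -0.1158, 0.0281]
ee_rot: [1.0, -0.0, 0.0, 0.0]
ft_force: [0.3, -0.1, -0.1]
grip_width: 0.999
grasp_force: 0.0
clock: 31.7
position: [0.4655, -0.1158, 0.1088]
ee_rot: [1.0, -0.0, 0.0, 0.0]
ft_force: [0.5, 1.0, -0.2]
grip_width: 1.0
grasp_force: 0.0
clock: 32.7
position: [0.5388, -0.132, 0.1814]
ee_rot: [1.0, -0.0, 0.001, 0.0]
ft_force: [-0.4, -0.2, 0.2]
grip_width: 1.001
grasp_force: 0.0
[ 0.6136 -0.1353  0.0616] [252.8854  91.5625]
```

View pics/c8.png

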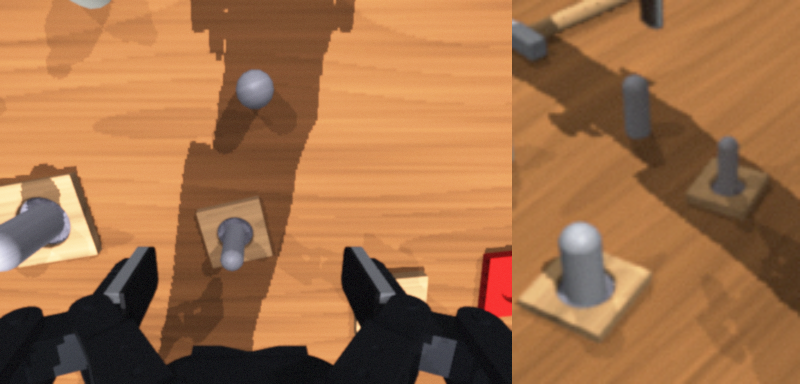

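The small punch stands upright in its pocket, the medium dome is at (255,89), which agrees with the top estimate. Target (0.6145, -0.136).

```bash
python3 -m inch '[[[0.1,0.02,0],[0,0,0]],[[0.2,0.04,0.05],[0,0,0]],[[0.32,0.05,0.1],[0,0,0]],[[0.44,0.05,0.2],[0,0,0]],[[0.56,0.05,0.3],[0,0,0]],[[0.68,0.05,0.4],[0,0,0]],[[0.8,0.05,0.55],[0,0,0]],[[0.9,0.05,0.7],[0,0,0]],[[0.95,0.05,0.85],[0,0,0]],[[0.95,0.05,0.95],[0,0,0]]]'
python3 -m inch '[[[0,0,0.1],[0,0,0]],[[0,0,0.2],[0,0,0]],[[0,0,0.3],[0,0,0]],[[0,0,0.4],[0,0,0]],[[0,0,0.5],[0,0,0]],[[0,0,0.6],[0,0,0]],[[0,0,0.7],[0,0,0]],[[0,0,0.8],[0,0,0]],[[0,0,0.9],[0,0,0]],[[0,0,1],[0,0,0]]]'
python3 - <<'E'
from h import *
b=manip.camera('wrist')[:,:,::-1];cv2.imwrite('pics/w9.png',b)
E
```

```text
clock: 33.8
position: [0.6134, -0.1356, 0.1023]
ee_rot: [1.0, 0.0, -0.001, -0.0]
ft_force: [-0.4, 1.1, -0.0]
grip_width: 0.999
grasp_force: 0.0
clock: 34.8
position: [0.6135, -0.1358, 0.0234]
ee_rot: [1.0, -0.0, 0.0, 0.0]
ft_force: [-0.3, -0.4, 0.1]
grip_width: 1.005
grasp_force: 0.0
```

View pics/w9.png

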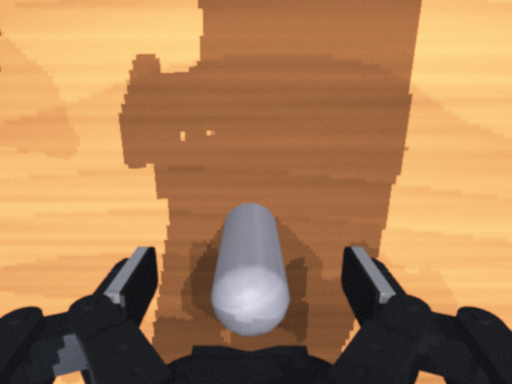

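Centred. Grip, lift, carry to the medium holder at (0.370, -0.298).

```bash
python3 -m inch '[[[0,0,0],[0,0,0]],[[0,0,0],[0,0,0]],[[0,0,0],[0,0,0]],[[0,0,0],[0,0,0]],[[0,0,0],[0,0,0]],[[0,0,0],[0,0,0]],[[0,0,0],[0,0,0]],[[0,0,0],[0,0,0]],[[0,0,0],[0,0,0]],[[0,0,0],[0,0,0]]]' 0 50
python3 -m inch '[[[0,0,-0.05],[0,0,0]],[[0,0,-0.15],[0,0,0]],[[0,0,-0.27],[0,0,0]],[[0,0,-0.39],[0,0,0]],[[0,0,-0.51],[0,0,0]],[[0,0,-0.63],[0,0,0]],[[0,0,-0.75],[0,0,0]],[[0,0,-0.87],[0,0,0]],[[0,0,-0.95],[0,0,0]],[[0,0,-1],[0,0,0]]]'
for i in 1 2; do python3 -m inch '[[[-0.1,0.1,0],[0,0,0]],[[-0.2,0.2,0],[0,0,0]],[[-0.3,0.3,0],[0,0,0]],[[-0.4,0.4,0],[0,0,0]],[[-0.5,0.5,0],[0,0,0]],[[-0.6,0.6,0],[0,0,0]],[[-0.7,0.7,0],[0,0,0]],[[-0.8,0.8,0],[0,0,0]],[[-0.9,0.9,0],[0,0,0]],[[-1,1,0],[0,0,0]]]'; done
python3 - <<'E'
from h import *
import pickle
o=manip.get_obs();b=manip.camera('wrist')[:,:,::-1];pickle.dump(o,open('o10.pkl','wb'));cv2.imwrite('pics/w10.png',b)
print(proj('wrist',[.37,-.298,.008],o))
E
```

```text
clock: 35.85
position: [0.6139, -0.1361, 0.0247]
ee_rot: [1.0, -0.0, 0.001, 0.0]
ft_force: [-0.7, -1.0, 6.1]
grip_width: 0.337
grasp_force: 49.8
clock: 36.85
position: [0.6137, -0.1359, 0.1049]
ee_rot: [1.0, -0.0, 0.0, 0.0]
ft_force: [0.3, -0.3, -3.7]
grip_width: 0.335
grasp_force: 49.6
clock: 37.85
position: [0.5328, -0.2165, 0.1042]
ee_rot: [1.0, -0.0, 0.0, 0.0]
ft_force: [-0.4, 1.1, -4.8]
grip_width: 0.338
grasp_force: 49.6
clock: 38.85
position: [0.4528, -0.2965, 0.1041]
ee_rot: [1.0, -0.0, 0.0, 0.0]
ft_force: [-0.4, -0.5, -3.6]
grip_width: 0.336
grasp_force: 49.6
[250.7606 281.7604]
```

```bash
python3 -m inch '[[[-0.1,0,0],[0,0,0]],[[-0.2,0,0],[0,0,0]],[[-0.3,0.02,0],[0,0,0]],[[-0.4,0.02,0],[0,0,0]],[[-0.5,0.02,0],[0,0,0]],[[-0.6,0.02,0],[0,0,0]],[[-0.7,0.02,0],[0,0,0]],[[-0.8,0.02,0],[0,0,0]],[[-0.9,0.02,0.1],[0,0,0]],[[-1,0.02,0.2],[0,0,0]]]'
python3 -m inch '[[[-0.03,0,0.05],[0,0,0]],[[-0.03,0,0.1],[0,0,0]],[[-0.03,0,0.15],[0,0,0]],[[-0.03,0,0.2],[0,0,0]],[[-0.03,0,0.25],[0,0,0]],[[-0.03,0,0.3],[0,0,0]],[[-0.03,0,0.35],[0,0,0]],[[-0.03,0,0.4],[0,0,0]],[[-0.03,0,0.45],[0,0,0]],[[-0.03,0,0.45],[0,0,0]]]'
python3 - <<'E'
from h import *
a=manip.camera('side')[:,:,::-1][70:240,250:420];b=manip.camera('wrist')[:,:,::-1]
cv2.imwrite('pics/c11.png',np.hstack([cv2.resize(a,(384,384)),cv2.resize(b,(416,384))]))
E
```

```text
clock: 39.9
position: [0.3728, -0.2974, 0.0876]
ee_rot: [1.0, -0.0, 0.0, 0.0]
ft_force: [-0.1, 0.6, -4.8]
grip_width: 0.334
grasp_force: 49.7
clock: 40.9
position: [0.3708, -0.2972, 0.0515]
ee_rot: [1.0, -0.0, -0.0, -0.0]
ft_force: [-0.8, 0.4, -4.0]
grip_width: 0.339
grasp_force: 49.7
```

View pics/c11.png

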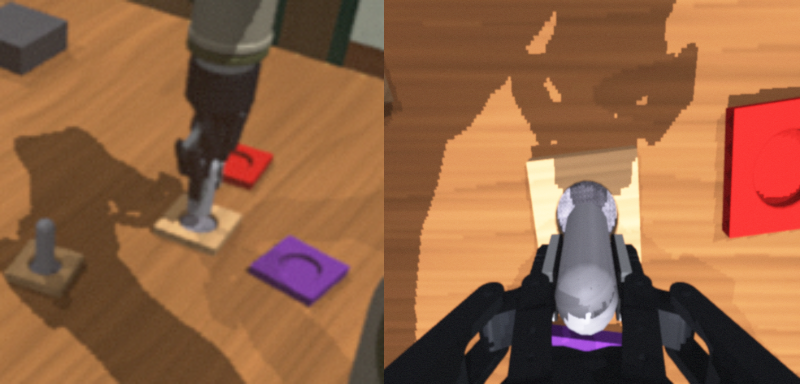

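Aligned over the medium pocket. Lower, release, rise.

```bash
python3 -m inch '[[[0,0,0.05],[0,0,0]],[[0,0,0.1],[0,0,0]],[[0,0,0.15],[0,0,0]],[[0,0,0.2],[0,0,0]],[[0,0,0.24],[0,0,0]],[[0,0,0.27],[0,0,0]],[[0,0,0.28],[0,0,0]],[[0,0,0.28],[0,0,0]],[[0,0,0.28],[0,0,0]],[[0,0,0.28],[0,0,0]]]'
python3 -m inch '[[[0,0,0],[0,0,0]],[[0,0,0],[0,0,0]],[[0,0,0],[0,0,0]],[[0,0,0],[0,0,0]],[[0,0,0],[0,0,0]],[[0,0,0],[0,0,0]],[[0,0,0],[0,0,0]],[[0,0,0],[0,0,0]],[[0,0,0],[0,0,0]],[[0,0,0],[0,0,0]]]' 1
for i in 1 2; do python3 -m inch '[[[0,0,-0.1],[0,0,0]],[[0,0,-0.2],[0,0,0]],[[0,0,-0.3],[0,0,0]],[[0,0,-0.4],[0,0,0]],[[0,0,-0.5],[0,0,0]],[[0,0,-0.6],[0,0,0]],[[0,0,-0.7],[0,0,0]],[[0,0,-0.8],[0,0,0]],[[0,0,-0.9],[0,0,0]],[[0,0,-1],[0,0,0]]]'; done
python3 - <<'E'
from h import *
cv2.imwrite('pics/fin.png',manip.camera('side')[:,:,::-1])
E
```

```text
clock: 42.0
position: [0.3712, -0.2975, 0.0299]
ee_rot: [1.0, -0.0, 0.0, 0.0]
ft_force: [-0.2, 0.9, -3.5]
grip_width: 0.336
grasp_force: 49.7
clock: 43.0
position: [0.3711, -0.2974, 0.0297]
ee_rot: [1.0, -0.0, 0.0, 0.0]
ft_force: [-0.4, 0.4, 0.6]
grip_width: 0.998
grasp_force: 0.0
clock: 44.0
position: [0.3711, -0.2974, 0.1104]
ee_rot: [1.0, -0.0, -0.0, 0.0]
ft_force: [0.4, 0.5, -0.3]
grip_width: 0.998
grasp_force: 0.0
clock: 45.0
position: [0.3711, -0.2974, 0.1904]
ee_rot: [1.0, -0.0, 0.0, 0.0]
ft_force: [-0.7, 0.2, -0.1]
grip_width: 0.998
grasp_force: 0.0
```

View pics/fin.png

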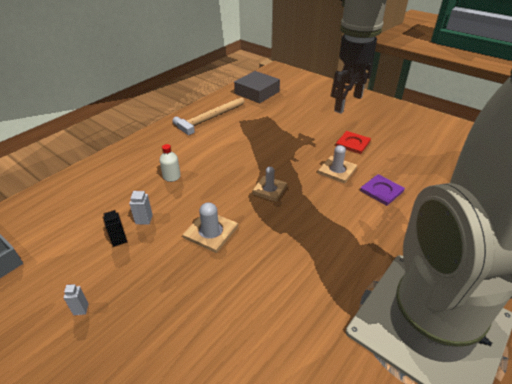

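All three punches stand upright in their own pockets: large (209,220), small (269,180), medium (339,158). The square punches and the bottle haven't moved, and the robot is clear.

```bash
python3 -c "
from workcell import manip
print(manip.hand_in())"
```

```text
the job is handed in; nothing more can be done
None
```

The job is handed in at about 45 s of the 96 s limit: the last picture shows all three round punches upright in their matching pockets, with the square punches and oil bottle where they were; no verdict came back.

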